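# Put the stacked slide and cover-glass supplies away in their bench trays

### The arm

A 6-joint arm with a two-finger parallel gripper is mounted at the origin on the work surface. World frame = base frame: x ahead of the robot, y to its left, z up, the work surface at z = 0. Lengths are in mm, angles in rad, forces in N, time in s.
With the tool pointing down it reaches from about 300 to 775 mm from the base axis. Payload 14.6 kg.
Tool frame: the origin (TCP) lies between the finger pads; the fingertips stand manip.tip_reach ahead of it and the grasp point (between the pads) lies 5 mm behind it (manip.tip_reach is the distance from the TCP to the fingertips, in mm); z points along the fingers, y is the line along which they close (so a half turn about z gives the same grasp; the last joint's range is limited). The gripper opens to 94 mm and grips with 3 to 60 N. Pads are 16 mm wide; open, the fingers measure 119 mm over their backs; the gripper's body (75 mm by 177 mm) begins 78 mm behind the grasp point.
Start: joints at [1.068, 0.3, 1.521, -0, 1.321, -0.067], TCP at [232.171, 498.584, 219.446] pointing down, gripper open.
Joint ranges: [-3.03, 3.03], [-0.79, 2.21], [0.23, 2.52], [-1.04, 4.18], [0, 3.07], [-2.55, 2.55]. Speed limits (rad/s): [2.22, 2.22, 2.57, 3.14, 3.14, 3.14].

### API

Orientations are given as [roll, pitch, yaw] about the fixed x, y, z axes, in that order (R = Rz(yaw) Ry(pitch) Rx(roll)).
In Python, from cell import manip gives the robot as it stands. The module is installed in compiled form; this text tells all that it offers.
- The arm moves only by the shell command python3 -m creep 'ROWS' [FORCE]. ROWS is JSON, a list of rows, each a list of 3 entries, a list of its own where there are three numbers: the opening, from -1 (shut) to 1 (fully open), then the shift along the tool's x, y, z in cm, then the turn about the tool's z in units of 5 degrees (1.0 is 5 degrees). In form: [[grip, [tx, ty, tz], roll], ...]. A call has 1 to 12 rows; each row is the pose to reach, as a shift and turn from the pose commanded when the call began, along the tool's axes at that moment; what a row does not reach only later rows make up. A row lasts 1/10 s, in which the tool goes at most 50 mm and 8.59 degrees, less where a joint would pass 70% of its speed; a pose out of reach is approached as far as the arm can. A call with a gripper value outside its range is refused whole. The fingers move at their own pace and stop on an object; FORCE is the grip in N (left out, the last holds). Time passes only in rows, so rows that repeat a pose let the fingers close. It gives the time, the measured TCP pose, the force, the opening and the grip force at its end, in the units of the state.
- manip.read_state(): the state, without advancing time (a new reading comes with each control period).
- manip.camera(name): name is "scene" or "top" or "wrist"; returns the picture (480x640x3 uint8, red, green, blue); there is no depth.
- manip.camera_params(name): a dict with "fovy" (degrees; the focal length in pixels is half the picture's height over the tangent of half this angle, whatever the lens; pixels are square), "cx", "cy" (the principal point, pixels), "origin" and "attitude" of the camera in the world. Camera axes: x right, y down, z forward; pixel columns grow to the right and rows downward; lengths in mm; the calibration is good to about 2 mm. A picture is of the moment at which its call begins: read the wrist's pose just before it. camera_params takes no time and is no camera call; for the wrist camera it gives the pose at the moment of the call.
- manip.sign_off(): hands the job in; it is judged then, once.
The state is a dict: "clock": time; "joints": joint angles; "qd": joint speeds; "effort": joint torques, N m; "eef_pos": TCP position; "eef_rot": TCP orientation; "wrist_force": force on the tool from outside, world axes, zero at the start; "moment": the same for the moment, N m; "finger_gap": finger opening in mm; "finger_force": force on a finger pad.
Only numpy, scipy, OpenCV 4.12 (cv2) and the standard library are available. Lean on these libraries where they do the work, as an engineer would, in place of code of your own. Each camera call takes 0.05 s, during which the arm holds its last target. There are 200 camera calls.

### The job

The microscope supplies are piled up on the bench. Take the stack apart from the top down, one piece at a time, and lay each one straight into the tray made for it, flat on the tray's floor with its lid up: the round pot in the round tray, the cover-glass box in the narrow tray, the slide carton in the middle-sized tray and the slide box in the largest. There is glass inside, so set the pieces down rather than dropping them, and leave the two small bottles standing where they are.

Things in the scene. Friction and masses are not known exactly. Their poses are not given: they have to be found in the camera images.
- pot: Round screw-lid pot, white with a ribbed black lid, 26 mm in diameter, 22 mm high; lies on top of the stack (its underside about 84 mm above the bench), about 20 to 45 g. Origin: centre of its underside; z up.
- coverbox: Cover-glass box, white plastic with a frosted lid, 66 x 30 x 22 mm (length x, width y, height z); second from the top, its underside about 62 mm above the bench, about 40 to 85 g. Origin: centre of its underside; x along its length, y across its width, z up. May lie either way round; stays shut.
- carton: Carton of glass slides, brown cardboard with a white paper band, 78 x 50 x 28 mm (length x, width y, height z); third from the top, its underside about 34 mm above the bench, about 0.18 to 0.35 kg. Origin: centre of its underside; x along its length, y across its width, z up. May lie either way round; stays shut.
- slidebox: Slide box, grey plastic with a paper card on the hinged lid and a steel clasp, 100 x 62 x 34 mm (length x, width y, height z); bottom of the stack, on the bench, about 0.12 to 0.24 kg. Origin: centre of its underside; x along its length, y across its width, z up. Carton and cover-glass box lie within 10 mm of its middle. May lie either way round; stays shut.
- tray_pot: Fixed round aluminium bench tray with a black rubber floor liner, 42 mm across inside, 48 mm outside. Origin: centre of its underside on the bench; the floor on which the pot rests is 3 mm above it, the rim all round 9 mm above it. Its place varies.
- tray_coverbox: Fixed aluminium bench tray with a black rubber floor liner, the narrow rectangular one: 82 x 46 mm inside, 88 x 52 mm outside. Origin: centre of its underside on the bench; its floor is 3 mm, its rim 9 mm above that. x along its length, y across, z up. A 46 mm wide lifting notch in the middle of each long side reaches down to the floor. Its place and heading vary.
- tray_carton: Fixed aluminium bench tray with a black rubber floor liner, the middle-sized rectangular one: 94 x 66 mm inside, 100 x 72 mm outside. Origin: centre of its underside on the bench; its floor is 3 mm, its rim 9 mm above that. x along its length, y across, z up. A 46 mm wide lifting notch in the middle of each long side reaches down to the floor. Its place and heading vary.
- tray_slidebox: Fixed aluminium bench tray with a black rubber floor liner, the largest: 116 x 78 mm inside, 122 x 84 mm outside. Origin: centre of its underside on the bench; its floor is 3 mm, its rim 9 mm above that. x along its length, y across, z up. A 46 mm wide lifting notch in the middle of each long side reaches down to the floor. Its place and heading vary.
- oil_bottle: Bystander, loose: immersion oil bottle, amber glass with a black tapered cap, 28 mm in diameter, 62 mm high. Origin: centre of its underside. To be left standing in its place.
- stain_bottle: Bystander, loose: white dropper bottle with a pointed tip and a lilac band, 32 mm in diameter, 72 mm high. Origin: centre of its underside. To be left standing in its place.
There are look-alikes about, which are no part of the job. Leave any blue or pink look-alike of the carton alone.

How it is judged:
By the outcome, as a careful person would: the job done as asked, in the order asked, and still so for the second after the job is handed in, with the robot touching nothing.
It also fails if it takes over 120 s, if anything falls off the work surface, if the arm or the gripper's body presses on something with over 40 N, if the wrist force passes 120 N, or if a joint passes its speed limit or range.

## Working session

There is one attempt and no reset: what is moved stays moved. The work goes in short steps, Python scripts to look and compute and a shell command to move; the robot and the scene stay as the last step left them, time stands still between calls to the robot, and variables do not carry over. Pictures are saved under pics/ and viewed, at most 18 in all, crops included, and the job is handed in when it is done.

```bash
mkdir -p pics
python3 - <<'E'
from cell import manip
import cv2
s=manip.read_state();print(s, manip.tip_reach)
for n in("top","scene","wrist"):
    print(n,manip.camera_params(n)); cv2.imwrite(f"pics/{n}0.png",manip.camera(n)[:,:,::-1])
E
```

```text
{'clock': 0.0, 'joints': array([ 1.06840294e+00,  3.00475635e-01,  1.52156823e+00, -2.88536814e-05,
        1.32067186e+00, -6.66085611e-02]), 'qd': array([-0.00138716,  0.00113135,  0.00018337,  0.00123714,  0.00068689,
       -0.00233655]), 'effort': array([ 2.69125208e-03, -5.31788313e+01, -3.52749753e+01,  7.09518464e-02,
        2.42085446e-02, -1.11345917e-04]), 'eef_pos': array([232.06712554, 498.38375678, 218.88926312]), 'eef_rot': array([-3.14047021e+00, -4.68651836e-05,  2.70581496e+00]), 'wrist_force': array([-0.54996941, -0.49165645,  0.98039244]), 'moment': array([-0.0277344 , -0.03984123,  0.01846378]), 'finger_force': 0.0, 'finger_gap': 94.05072341589063} 14.0
top {'fovy': 52.976549197774844, 'cx': 316.50091287399994, 'cy': 238.4334075470416, 'origin': array([ 393.41779654,    3.51425172, 1118.81007781]), 'attitude': array([-3.04640123, -0.00786385, -1.54540443])}
scene {'fovy': 56.85906537456834, 'cx': 308.9406589846953, 'cy': 244.27886722945186, 'origin': array([1009.15092791, -307.23496575,  511.04458171]), 'attitude': array([-2.19702996, -0.01635659,  1.04780824])}
wrist {'fovy': 64.28938427222666, 'cx': 320.1227498069253, 'cy': 239.30387931811927, 'origin': array([163.07769002, 531.502204  , 384.82756068]), 'attitude': array([2.87815598e+00, 9.37207661e-05, 1.13484189e+00])}
```

View pics/top0.png

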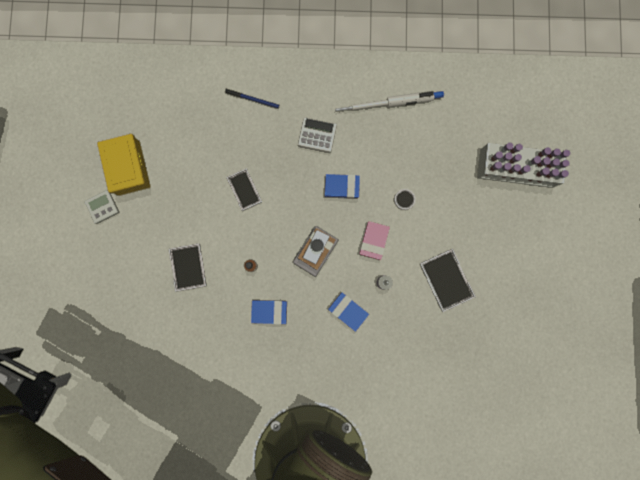

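View pics/scene0.png

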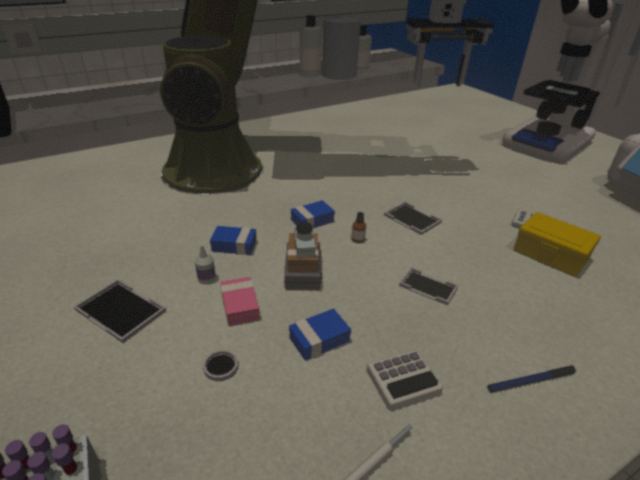

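The top view shows the stack at about (316,250) with the pot at (317,244). The trays are at (404,200) round, (244,189) narrow, (188,267) middle and (447,279) largest. The bottles are at (251,266) and (383,283). The scene view agrees with this, and the blue and pink cartons are decoys.

```bash
cat > h.py <<'E'
import numpy as np, cv2
from cell import manip
from scipy.spatial.transform import Rotation as Ro
def cam(n):
    p=manip.camera_params(n); return dict(f=240/np.tan(np.radians(p["fovy"])/2),c=np.array([p["cx"],p["cy"]]),o=p["origin"],R=Ro.from_euler("xyz",p["attitude"]).as_matrix())
def ray(c,uv):
    d=c["R"]@np.r_[(np.array(uv,float)-c["c"])/c["f"],1]; return d/np.linalg.norm(d)
def onz(c,uv,z):
    d=ray(c,uv); return c["o"]+d*(z-c["o"][2])/d[2]
def proj(c,P):
    q=c["R"].T@(np.array(P,float)-c["o"]); return c["f"]*q[:2]/q[2]+c["c"]
def tri(c1,a,c2,b):
    d,e=ray(c1,a),ray(c2,b); t=np.linalg.lstsq(np.c_[d,-e],c2["o"]-c1["o"],rcond=None)[0]
    p,q=c1["o"]+d*t[0],c2["o"]+e*t[1]; return (p+q)/2,np.linalg.norm(p-q)
def blobs(img,z,c,thr=45,amin=60):
    g=img.max(2); m=(g<thr).astype(np.uint8); n,l,s,ce=cv2.connectedComponentsWithStats(m)
    out=[]
    for i in range(1,n):
        if s[i,4]<amin: continue
        ys,xs=np.where(l==i); P=np.array([onz(c,(x,y),z)[:2] for x,y in zip(xs,ys)],np.float32)
        out.append((ce[i].round(1),s[i,4],cv2.minAreaRect(P)))
    return out
def go(target,yaw=None):
    """shift in tool axes (cm) and roll units to reach TCP target / yaw (deg)"""
    s=manip.read_state(); R=Ro.from_euler("xyz",s["eef_rot"]).as_matrix()
    y0=np.degrees(s["eef_rot"][2]); d=R.T@(np.array(target)-s["eef_pos"])/10
    r=0 if yaw is None else -(((yaw-y0)+90)%180-90)/5
    print("shift cm",d.round(2),"roll",round(r,2),"(alt",round(r-36*np.sign(r),2),") j6",s["joints"][5].round(2),"yaw",y0.round(1))
E
python3 - <<'E'
from h import *
for n in("top","scene"):
    im=cv2.imread(f"pics/{n}0.png"); c=cam(n)
    for b in blobs(im,3,c):
        (x,y),(w,h),a=b[2]
        if b[1]<6000 and min(w,h)>15: print(n,b[0],b[1],"xy",round(x),round(y),"wh",round(w),round(h),"a",round(a,1))
im=cv2.imread("pics/top0.png")
a=cv2.resize(im[210:290,270:400],(780,480),interpolation=cv2.INTER_CUBIC)
cv2.imwrite("pics/c1.png",a)
E
```

```text
top [ 13.6 357.2] 173 xy 215 667 wh 76 38 a 61.7
top [ 41.3 428.9] 4579 xy 59 599 wh 345 151 a 32.2
top [308.5 452.9] 2418 xy 23 -16 wh 118 237 a 1.3
scene [31.4  3.2] 178 xy -3202 -216 wh 176 430 a 0.1
scene [568.3   5.7] 195 xy -1440 3543 wh 127 937 a 33.8
scene [597.5   7.9] 301 xy -1299 3715 wh 134 1125 a 32.1
scene [446.9   9.6] 85 xy -1740 2489 wh 70 690 a 42.8
scene [310.4  20.4] 113 xy -1741 1301 wh 61 408 a 60.3
scene [451.6  29.1] 1396 xy -1119 1975 wh 587 840 a 57.3
scene [362.5  29.9] 77 xy -1334 1422 wh 42 317 a 54.1
scene [574.8  50.5] 407 xy -374 2048 wh 140 578 a 31.8
scene [460.2  67.8] 102 xy -437 1315 wh 17 543 a 41.8
scene [563.8 100.3] 1805 xy 55 1301 wh 243 534 a 26.5
scene [  4.3 115.5] 438 xy -757 -445 wh 28 576 a 89.3
scene [546.5 130.6] 407 xy 242 1000 wh 115 176 a 12.3
scene [533.3 145. ] 68 xy 286 864 wh 115 17 a 14.5
scene [410.9 216. ] 176 xy 424 293 wh 77 48 a 11.6
scene [303.7 227.7] 129 xy 348 71 wh 27 41 a 61.3
scene [119.1 309.4] 2010 xy 410 -307 wh 106 70 a 26.1
scene [220.1 364.4] 376 xy 596 -205 wh 35 32 a 89.7
scene [411.5 384.4] 595 xy 755 12 wh 67 21 a 79.7
scene [ 68.5 455.2] 377 xy 630 -409 wh 21 55 a 85.3
scene [ 43.6 446. ] 94 xy 608 -431 wh 16 15 a 22.8
scene [ 20.7 464.7] 327 xy 618 -457 wh 20 46 a 84.3
scene [ 42.8 466.5] 132 xy 635 -433 wh 16 17 a 26.6
```

View pics/c1.png

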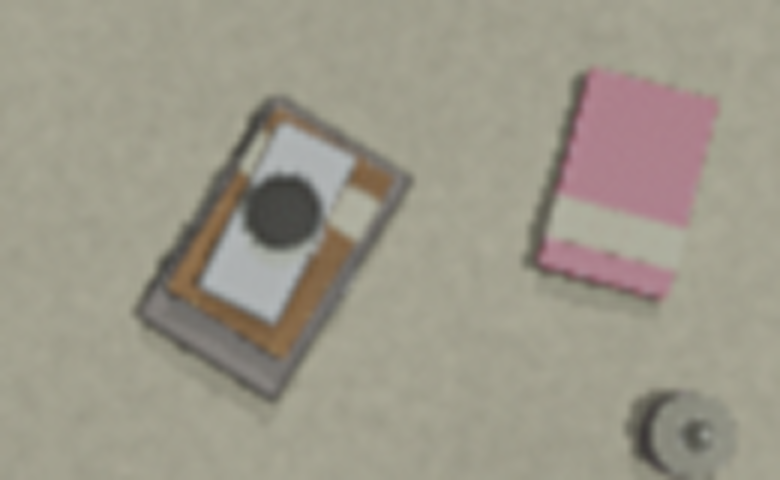

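View pics/wrist0.png

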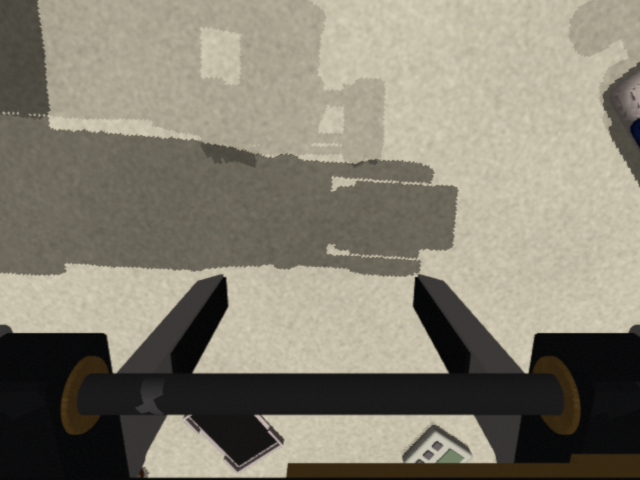

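The crop (6x, offset 270,210) shows the pot lid at crop (283,212), the cover box at corners (288,122) (358,155) (277,326) (200,288), and the carton and slide box below, tilted the same way. The wrist view shows only bench at the moment, with part of a tray at (235,440).

Run:
```python
from h import *
im=cv2.imread("pics/top0.png"); c=cam("top")
for b in blobs(im,3,c,75):
    (x,y),(w,h),a=b[2]
    if b[1]<3000 and min(w,h)>25: print("top",b[0],b[1],"xy",round(x,1),round(y,1),"wh",round(w),round(h),"a",round(a,1))
F=lambda p:np.array(p)/6+[270,210]
def quad(name,ps,z):
    P=np.array([onz(c,F(p),z)[:2] for p in ps]); m=P.mean(0); l=(P[0]+P[1]-P[2]-P[3])/2; w=(P[1]+P[2]-P[0]-P[3])/2
    print(name,m.round(1),"L",np.linalg.norm(l).round(1),"W",np.linalg.norm(w).round(1),"ang",np.degrees(np.arctan2(l[1],l[0])).round(1))
quad("cover",[(288,122),(358,155),(277,326),(200,288)],84)
quad("carton",[(272,108),(393,178),(285,356),(168,290)],62)
quad("slide",[(280,97),(411,180),(272,402),(137,312)],34)
print("pot",onz(c,F((283,212)),106))
print("oil",onz(c,(251,266),60),"stain",onz(c,(384,283),70))
go([370,0,280],60)
s=cv2.imread("pics/scene0.png"); cv2.imwrite("pics/c2.png",cv2.resize(s[210:300,265:345],(640,720))[:600])
```

```text
top [243.8 189.2] 520 xy 611.8 171.0 wh 76 39 a 26.7
top [404.5 198.9] 195 xy 598.6 -206.9 wh 35 35 a 45.7
top [187.2 266.8] 958 xy 427.1 294.3 wh 88 59 a 11.9
top [447.  279.8] 1443 xy 412.0 -307.1 wh 110 72 a 25.7
cover [473.7  -3.3] L 67.9 W 29.3 ang -25.1
carton [471.6  -3. ] L 76.8 W 50.3 ang -29.0
slide [468.2  -1.7] L 98.0 W 59.7 ang -31.3
pot [475.71322517  -3.76803774 106.        ]
oil [430.19619582 139.89120992  60.        ] stain [ 400.41056381 -151.14425488   70.        ]
shift cm [-33.54 -39.37  -6.06] roll -16.99 (alt 19.01 ) j6 -0.07 yaw 155.0
```

View pics/c2.png

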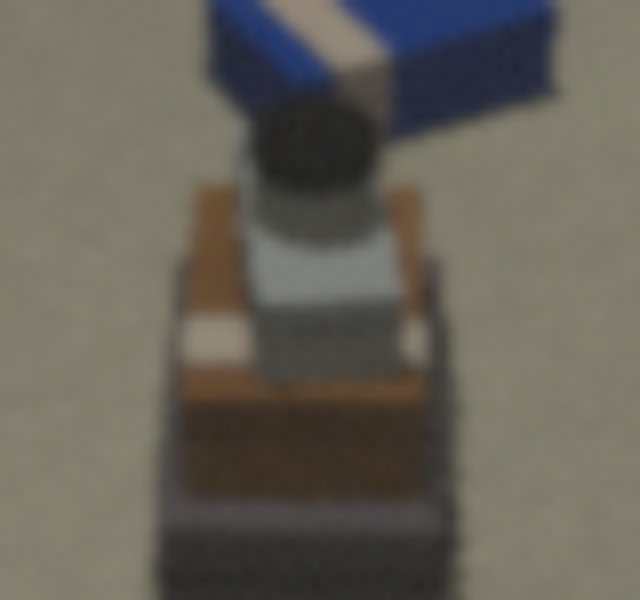

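The scene crop confirms the pot is on the cover box, on the carton, on the slide box; the lid centre is at scene (304.6,228). I'll move the wrist over the stack.

```bash
python3 -m creep '[[1,[-45.5,-35.4,-5.1],0],[1,[-45.5,-35.4,-5.1],0],[1,[-45.5,-35.4,-5.1],0],[1,[-45.5,-35.4,-5.1],0],[1,[-45.5,-35.4,-5.1],0],[1,[-45.5,-35.4,-5.1],0],[1,[-45.5,-35.4,-5.1],0],[1,[-45.5,-35.4,-5.1],0],[1,[-45.5,-35.4,-5.1],0],[1,[-45.5,-35.4,-5.1],0],[1,[-45.5,-35.4,-5.1],0],[1,[-45.5,-35.4,-5.1],0]]' 20
python3 - <<'E'
from h import *
go([495,-15,270],155)
E
```

```text
clock: 1.35
eef_pos: [496.0, -17.4, 270.5]
eef_rot: [-3.141, 0.0, 2.704]
wrist_force: [-0.8, 0.3, 0.1]
finger_gap: 93.9
finger_force: 0.0
shift cm [0.2  0.18 0.05] roll -0.02 (alt 35.98 ) j6 -1.24 yaw 154.9
```

```bash
python3 -m creep '[[1,[0,0,0],0],[1,[0,0,0],0]]'
python3 - <<'E'
from h import *
import pickle
c=cam("wrist"); im=manip.camera("wrist")[:,:,::-1]; cv2.imwrite("pics/w1.png",im); pickle.dump(c,open("w1.pkl","wb"))
for P in([475.7,-3.8,106],[473.7,-3.3,84]): print(proj(c,P))
E
```

```text
clock: 1.55
eef_pos: [495.1, -14.6, 270.0]
eef_rot: [-3.141, -0.001, 2.705]
wrist_force: [-0.0, -0.1, -0.9]
finger_gap: 93.9
finger_force: 0.0
[320.80312049 201.15863517]
[320.31955091 195.11181835]
```

View pics/w1.png

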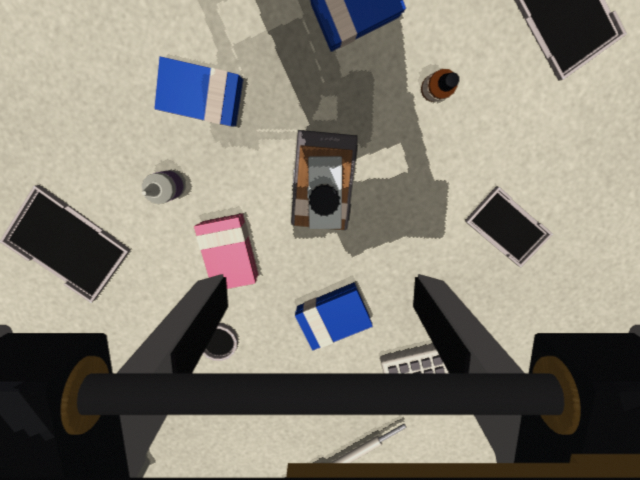

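The wrist view shows the pot lid at (323.5,199.5), with 2 px agreement with the top-camera prediction. The box axes are almost parallel to the image columns, and trays are visible at (508,226) and (67,243).

Run:
```python
from h import *
import pickle
t,s=cam("top"),cam("scene"); w=pickle.load(open("w1.pkl","rb"))
A,B,C=(317.2,245.3),(304.6,228.1),(323.5,199.5)
print("pot",tri(t,A,s,B),tri(t,A,w,C),tri(w,C,s,B))
for b in blobs(cv2.imread("pics/w1.png"),3,w,50,300):
    (x,y),(ww,h),a=b[2]
    if b[1]<9000: print(b[0],b[1],"xy",round(x,1),round(y,1),"wh",round(ww),round(h),"a",round(a,1))
print("oil/stain",onz(w,(452,78),62),onz(w,(151,187),72))
im=cv2.imread("pics/w1.png"); cv2.imwrite("pics/c3.png",cv2.resize(im[120:245,280:370],(576,800))[:600] if 0 else cv2.resize(im[122:242,280:370],(450,600),interpolation=cv2.INTER_CUBIC))
```

```text
pot (array([476.92015944,  -2.62099408, 100.53611086]), np.float64(2.8634185237301564)) (array([478.30859938,  -3.2312068 ,  82.31318092]), np.float64(1.9578835006137232)) (array([476.46761561,  -1.11569846,  99.82802475]), np.float64(0.7034433894514481))
[570.6  27.1] 3934 xy 427.5 297.6 wh 83 61 a 11.9
[331.5 140.7] 767 xy 438.1 23.8 wh 61 26 a 59.7
[323.8 199.4] 731 xy 490.9 -6.8 wh 35 35 a 39.2
[ 65.3 243.8] 5481 xy 411.3 -304.4 wh 111 72 a 26.0
[507.5 226.3] 2192 xy 610.6 173.6 wh 76 40 a 26.5
oil/stain [430.40088352 149.32322447  62.        ] [ 400.08597622 -146.70506911   72.        ]
```

View pics/c3.png

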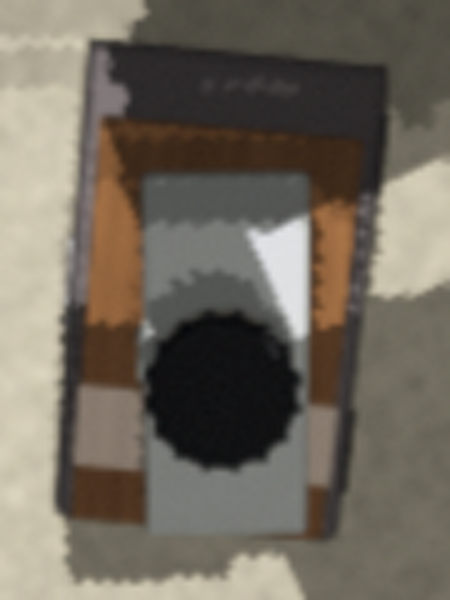

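The close-up (5x, offset 280,122) shows the lid centre at crop (222,390) and the cover box with corners (143,174) (308,172) (306,535) (150,535). The carton and slide box are turned a few degrees relative to it.

Run:
```python
from h import *
import pickle
w=pickle.load(open("w1.pkl","rb"))
F=lambda p:np.array(p)/5+[280,122]
print("pot",onz(w,F((222,390)),106))
def quad(name,ps,z):
    P=np.array([onz(w,F(p),z)[:2] for p in ps]); m=P.mean(0); l=(P[0]+P[1]-P[2]-P[3])/2; W=(P[1]+P[2]-P[0]-P[3])/2
    print(name,m.round(1),"L",np.linalg.norm(l).round(1),"W",np.linalg.norm(W).round(1),"ang",np.degrees(np.arctan2(l[1],l[0])).round(1))
quad("cover",[(143,174),(308,172),(306,535),(150,535)],84)
quad("carton",[(103,120),(365,137),(327,535),(70,520)],62)
quad("slide",[(92,42),(388,65),(332,540),(60,512)],34)
go([476,-3,107],155); go([476,-3,150],155)
```

```text
pot [476.10415851  -0.53312734 106.        ]
cover [474.5   1.5] L 67.1 W 29.7 ang 155.6
carton [472.1   0.6] L 78.4 W 50.9 ang 150.0
slide [468.9   2.7] L 98.8 W 59.7 ang 149.7
shift cm [ 2.16  0.2  16.32] roll 0.01 (alt -35.99 ) j6 -1.24 yaw 155.0
shift cm [ 2.17  0.2  12.02] roll 0.01 (alt -35.99 ) j6 -1.24 yaw 155.0
```

```bash
python3 -m creep '[[0.2,[2.2,0.3,4],0],[0.2,[2.2,0.3,8],0],[0.2,[2.2,0.3,12],0],[0.2,[2.2,0.3,14],0],[0.2,[2.2,0.3,15.4],0],[0.2,[2.2,0.3,16.3],0],[0.2,[2.2,0.3,16.3],0],[-0.2,[2.2,0.3,16.3],0],[-0.3,[2.2,0.3,16.3],0],[-0.4,[2.2,0.3,16.3],0],[-0.6,[2.2,0.3,16.3],0],[-0.6,[2.2,0.3,16.3],0]]' 12
python3 - <<'E'
from h import *
cv2.imwrite("pics/w2.png",manip.camera("scene")[190:310,240:400,::-1].repeat(5,0).repeat(5,1)); print(manip.read_state()["finger_gap"])
E
```

```text
clock: 2.8
eef_pos: [476.7, -2.4, 107.7]
eef_rot: [3.141, 0.0, 2.706]
wrist_force: [-1.5, -0.9, 2.7]
finger_gap: 24.2
finger_force: 12.0
24.700994882273573
```

View pics/w2.png

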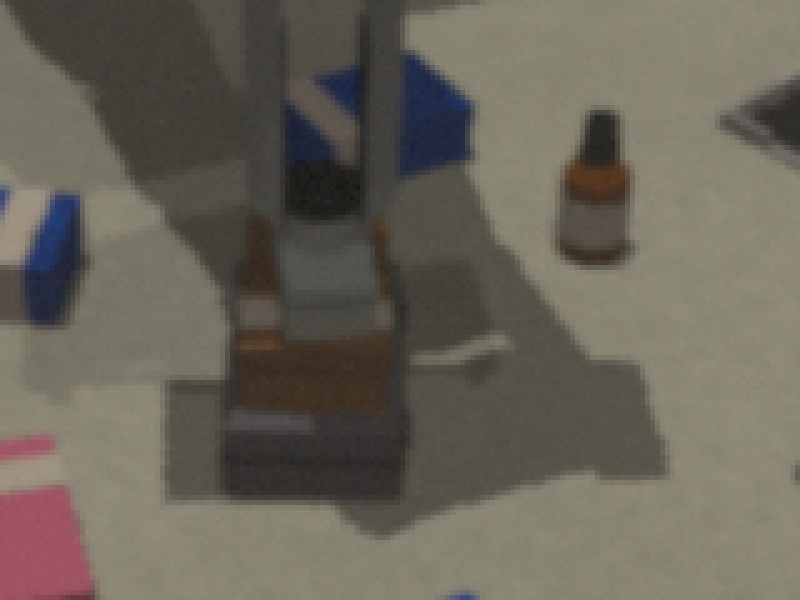

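The pot is between the fingers with the cover box undisturbed below. I'll lift it and carry it to the round tray.

```bash
python3 -m creep '[[-0.6,[0,0,-2],0],[-0.6,[0,0,-5],0],[-0.6,[-5,-3.4,-6],0],[-0.6,[-10,-6.8,-6],0],[-0.6,[-14,-9.5,-6],0],[-0.6,[-18,-12.2,-6],0],[-0.6,[-19.6,-13.3,-6],0],[-0.6,[-19.6,-13.3,-6],0],[-0.6,[-19.6,-13.3,-6],0],[-0.6,[-19.6,-13.3,-6],0]]'
python3 - <<'E'
from h import *
go([597.5,-205.5,35]);go([597.5,-205.5,26]); cv2.imwrite("pics/w3.png",cv2.resize(manip.camera("wrist")[200:480,160:480,::-1],(640,560)))
cv2.imwrite("pics/s3.png",manip.camera("scene")[:,:,::-1])
E
```

```text
clock: 3.85
eef_pos: [597.7, -204.8, 167.4]
eef_rot: [3.142, -0.0, 2.706]
wrist_force: [-0.7, 0.1, -0.0]
finger_gap: 24.3
finger_force: 12.0
shift cm [-1.000e-02 -8.000e-02  1.324e+01] roll 0 (alt 0 ) j6 -1.52 yaw 155.1
shift cm [-1.000e-02 -8.000e-02  1.414e+01] roll 0 (alt 0 ) j6 -1.52 yaw 155.1
```

View pics/s3.png

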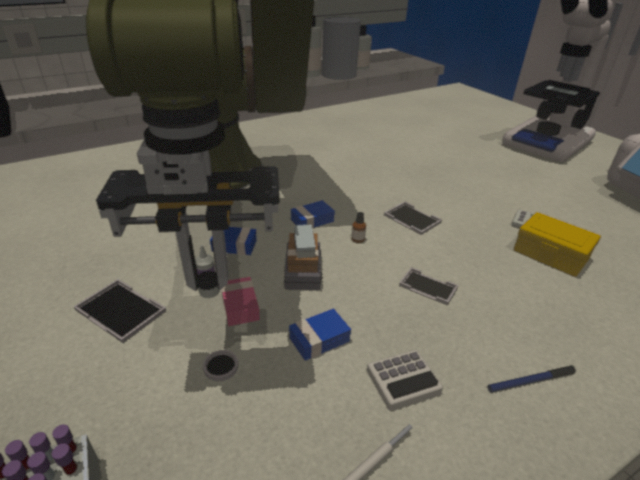

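The pot is held above the round tray (220,365), and the rest of the stack is in place at (303,262). I'll lower it.

```bash
python3 -m creep '[[-0.6,[0,0,4],0],[-0.6,[0,0,8],0],[-0.6,[0,0,11],0],[-0.6,[0,0,12.8],0],[-0.6,[0,0,13.5],0],[-0.6,[0,0,13.8],0],[-0.6,[0,0,13.9],0],[-0.6,[0,0,14.0],0],[-0.6,[0,0,14.0],0],[-0.6,[0,0,14.0],0]]'
```

```text
clock: 4.95
eef_pos: [598.3, -205.8, 28.0]
eef_rot: [3.142, 0.001, 2.706]
wrist_force: [0.4, -0.1, -0.9]
finger_gap: 24.7
finger_force: 12.0
```

```bash
python3 -m creep '[[-0.6,[0,0,0.1],0],[-0.6,[0,0,0.1],0],[-0.6,[0,0,0.1],0]]'; python3 -m creep '[[-0.6,[0,0,0.1],0],[-0.6,[0,0,0.1],0],[-0.6,[0,0,0.1],0]]'
```

```text
clock: 5.25
eef_pos: [598.3, -205.8, 26.8]
eef_rot: [-3.142, 0.001, 2.706]
wrist_force: [-0.9, -0.1, 3.4]
finger_gap: 24.2
finger_force: 12.0
clock: 5.55
eef_pos: [598.4, -205.9, 26.6]
eef_rot: [-3.142, 0.001, 2.706]
wrist_force: [-4.0, 2.7, 12.2]
finger_gap: 24.6
finger_force: 12.0
```

Contact. I'll release, lift, and go back over the stack.

```bash
python3 -m creep '[[-0.6,[0,0,-0.1],0],[-0.4,[0,0,-0.1],0],[-0.2,[0,0,-0.1],0],[-0.05,[0,0,-0.1],0],[0,[0,0,-0.2],0],[0,[0,0,-0.2],0],[0,[0,0,-2],0],[0,[0,0,-6],0],[0,[0,0,-11],0],[0,[0,0,-13],0],[0,[0,0,-13],0]]'
python3 -m creep '[[0.1,[5,3.4,0],0],[0.1,[10,6.7,0],0],[0.1,[15,10,0],0],[0.1,[19,12.7,0],0],[0.1,[19.9,13.3,0],0],[0.1,[19.9,13.3,0],0],[0.1,[19.9,13.3,0],0],[0.1,[19.9,13.3,0],0]]'
python3 - <<'E'
from h import *
import pickle
c=cam("wrist"); cv2.imwrite("pics/w4.png",cv2.resize(manip.camera("wrist")[60:400,160:480,::-1],(564,600)))
cv2.imwrite("pics/s4.png",manip.camera("scene")[190:390,180:440,::-1].repeat(3,0).repeat(3,1))
pickle.dump(c,open("w4.pkl","wb")); print(manip.read_state()["finger_gap"])
go([474,-1,79],155.2)
E
```

```text
clock: 6.65
eef_pos: [599.3, -206.2, 159.2]
eef_rot: [3.141, 0.006, 2.706]
wrist_force: [-0.7, -0.1, -0.4]
finger_gap: 47.2
finger_force: 0.0
clock: 7.45
eef_pos: [474.1, -1.8, 154.9]
eef_rot: [-3.141, -0.001, 2.705]
wrist_force: [0.3, 0.5, -0.2]
finger_gap: 51.6
finger_force: 0.0
51.91572653297745
shift cm [0.05 0.08 7.6 ] roll -0.05 (alt 35.95 ) j6 -1.22 yaw 155.0
```

View pics/s4.png

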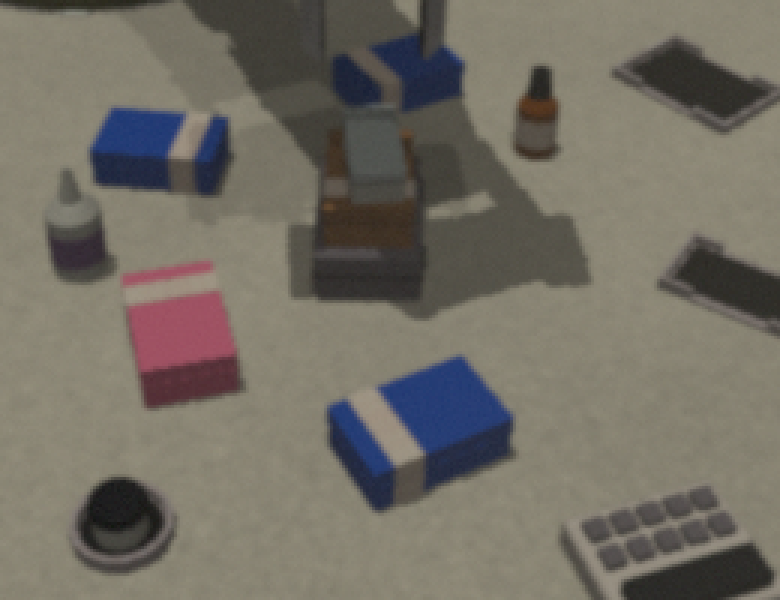

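View pics/w4.png

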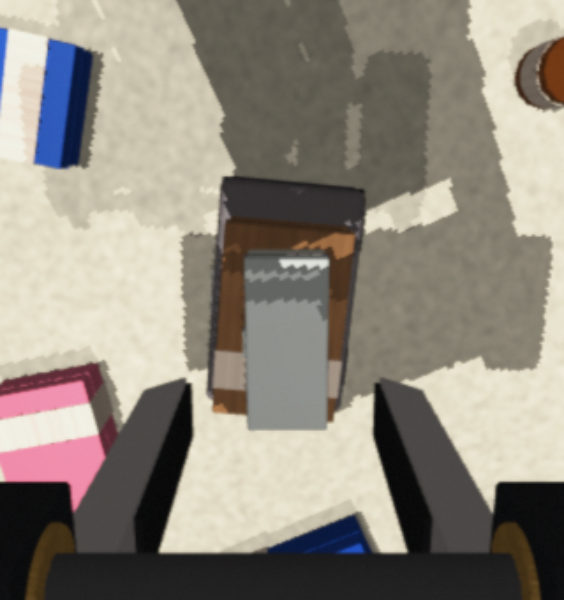

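The pot stands upright in the round tray (crop (118,525)). In the wrist crop the cover box is between the fingers, aligned with the tool, with corners (245,430) (328,430) (328,252) (246,252). Next I check its height from the two wrist views and work out the carrying shift.

Run:
```python
from h import *
import pickle
a=pickle.load(open("w1.pkl","rb")); w=pickle.load(open("w4.pkl","rb"))
G=lambda p:np.array(p)/1.7625+[160,60]; F=lambda p:np.array(p)/5+[280,122]
c4=[(246,252),(328,252),(328,430),(245,430)]; c1=[(143,174),(308,172),(306,535),(150,535)]
for p,q in zip(c1,c4): print(tri(a,F(p),w,G(q)))
P=np.array([onz(w,G(p),84) for p in c4]); print(P.mean(0), P.round(0).tolist())
print("place from (474,-1):"); d=np.array([611,172.3])-[474,0]; y=np.radians(155)
print("tx",d@[np.cos(y),np.sin(y)],"ty",d@[np.sin(y),-np.cos(y)])
```

```text
(array([438.20586211,   1.00747281,  69.06466348]), np.float64(0.24300917165919803))
(array([450.8745136 ,  29.14390851,  71.28552071]), np.float64(0.32574431892321487))
(array([511.52306111,   1.01333851,  83.16589151]), np.float64(0.1672164568023089))
(array([498.11439753, -26.55509188,  84.54265266]), np.float64(1.973596019880385))
[473.40705401   1.37488518  84.        ] [[436.0, 3.0, 84.0], [448.0, 29.0, 84.0], [511.0, 1.0, 84.0], [498.0, -28.0, 84.0]]
place from (474,-1):
tx -51.34704032609851 ty 214.05553356489065
```

```bash
python3 -m creep '[[0.1,[0.1,0.2,3],0],[0.1,[0.1,0.2,5.5],0],[0.1,[0.1,0.2,7],0],[0.1,[0.1,0.2,7.5],0],[0.1,[0.1,0.2,7.6],0],[-0.1,[0.1,0.2,7.6],0],[-0.2,[0.1,0.2,7.6],0],[-0.3,[0.1,0.2,7.6],0],[-0.4,[0.1,0.2,7.6],0],[-0.6,[0.1,0.2,7.6],0],[-0.6,[0.1,0.2,7.6],0]]' 15
python3 -m creep '[[-0.6,[0,0,-0.5],0],[-0.6,[0,0,-2],0],[-0.6,[0,0,-5],0],[-0.6,[0,0,-8],0],[-0.6,[-0.5,4,-8],-1.7],[-0.6,[-2,8.5,-8],-3.4],[-0.6,[-3,13,-8],-5.1],[-0.6,[-4,17.4,-8],-6.8],[-0.6,[-5.1,21,-8],-8.5],[-0.6,[-5.1,21.4,-8],-10.3],[-0.6,[-5.1,21.4,-8],-10.3],[-0.6,[-5.1,21.4,-8],-10.3]]'
python3 - <<'E'
from h import *
cv2.imwrite("pics/s5.png",manip.camera("scene")[150:350,200:500,::-1].repeat(2,0).repeat(2,1))
cv2.imwrite("pics/w5.png",manip.camera("wrist")[:,:,::-1])
go([611,172.3,20],26.6)
E
```

```text
clock: 8.65
eef_pos: [474.0, 1.1, 79.9]
eef_rot: [3.141, 0.001, 2.706]
wrist_force: [-1.5, -0.6, 6.8]
finger_gap: 29.9
finger_force: 15.0
clock: 9.85
eef_pos: [610.0, 173.2, 159.3]
eef_rot: [3.141, -0.001, -2.683]
wrist_force: [0.1, -1.1, -1.2]
finger_gap: 30.0
finger_force: 15.0
shift cm [-0.06 -0.1  13.97] roll -0.06 (alt 35.94 ) j6 -1.81 yaw -153.7
```

View pics/s5.png

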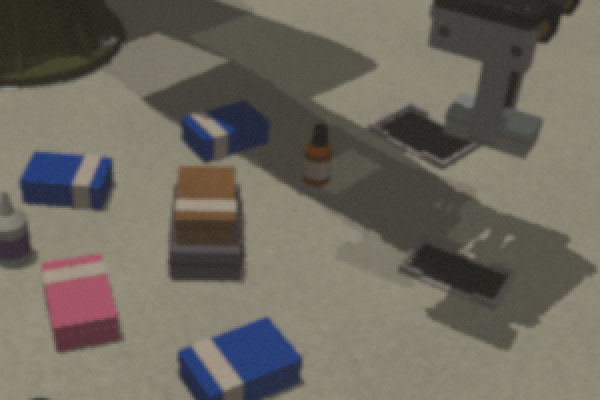

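The cover box is held level; the carton and slide box are undisturbed. Lowering it into the narrow tray.

```bash
python3 -m creep '[[-0.6,[0,-0.1,4],0],[-0.6,[0,-0.1,8],0],[-0.6,[0,-0.1,11],0],[-0.6,[0,-0.1,12.8],0],[-0.6,[0,-0.1,13.4],0],[-0.6,[0,-0.1,13.5],0],[-0.6,[0,-0.1,13.6],0],[-0.6,[0,-0.1,13.6],0],[-0.6,[0,-0.1,13.6],0]]'; python3 -m creep '[[-0.6,[0,0,0.1],0],[-0.6,[0,0,0.1],0],[-0.6,[0,0,0.1],0]]'; python3 -m creep '[[-0.6,[0,0,0.1],0],[-0.6,[0,0,0.1],0],[-0.6,[0,0,0.1],0]]'
```

```text
clock: 10.85
eef_pos: [611.1, 172.7, 24.4]
eef_rot: [-3.141, 0.001, -2.679]
wrist_force: [-0.2, -0.7, -0.3]
finger_gap: 29.7
finger_force: 15.0
clock: 11.15
eef_pos: [610.8, 172.7, 22.5]
eef_rot: [-3.142, 0.0, -2.679]
wrist_force: [0.3, 0.2, -0.5]
finger_gap: 29.9
finger_force: 15.0
clock: 11.45
eef_pos: [610.7, 172.7, 21.4]
eef_rot: [3.142, -0.0, -2.679]
wrist_force: [0.1, -0.8, -0.5]
finger_gap: 30.1
finger_force: 15.0
```

```bash
python3 -m creep '[[-0.6,[0,0,0.05],0],[-0.6,[0,0,0.05],0],[-0.6,[0,0,0.05],0]]'; python3 -m creep '[[-0.6,[0,0,0.05],0],[-0.6,[0,0,0.05],0],[-0.6,[0,0,0.05],0]]'; python3 -m creep '[[-0.6,[0,0,0.05],0],[-0.6,[0,0,0.05],0]]'
```

```text
clock: 11.75
eef_pos: [610.8, 172.7, 21.0]
eef_rot: [-3.142, 0.0, -2.679]
wrist_force: [0.5, -0.7, -0.4]
finger_gap: 29.8
finger_force: 15.0
clock: 12.05
eef_pos: [610.8, 172.7, 20.9]
eef_rot: [-3.142, 0.0, -2.679]
wrist_force: [-2.9, -0.2, 4.7]
finger_gap: 30.5
finger_force: 15.0
clock: 12.25
eef_pos: [610.9, 172.7, 20.9]
eef_rot: [-3.141, 0.0, -2.679]
wrist_force: [-5.5, -0.7, 10.2]
finger_gap: 30.1
finger_force: 15.0
```

Contact at the expected height. I'll release it and go to the carton.

```bash
python3 -m creep '[[-0.5,[0,0,-0.05],0],[-0.35,[0,0,-0.1],0],[-0.2,[0,0,-0.1],0],[-0.1,[0,0,-0.1],0],[0,[0,0,-0.1],0],[0.05,[0,0,-0.1],0],[0.05,[0,0,-2],0],[0.05,[0,0,-6],0],[0.05,[0,0,-11],0],[0.05,[0,0,-14],0],[0.05,[0,0,-14],0]]'
python3 -m creep '[[0.3,[4,-1.8,0],1.7],[0.6,[8,-3.6,0],3.4],[0.6,[12,-5.4,0],5.1],[0.6,[16,-7.2,0],6.8],[0.6,[20.2,-9.3,0],8.5],[0.6,[20.2,-9.3,0],10.2],[0.6,[20.2,-9.3,0],11.3],[0.6,[20.2,-9.3,0],11.3],[0.6,[20.2,-9.3,0],11.3]]'
python3 - <<'E'
from h import *
import pickle
c=cam("wrist"); a=manip.camera("wrist")[60:400,160:480,::-1]
b=manip.camera("scene")[150:350,200:500,::-1]
cv2.imwrite("pics/w6.png",np.hstack([cv2.resize(a,(452,480)),cv2.resize(b[:,60:],(348,290)) if 0 else cv2.copyMakeBorder(cv2.resize(b[:,150:],(348,464)),0,16,0,0,0)]))
pickle.dump(c,open("w6.pkl","wb"))
go([472,-1,51],150)
E
```

```text
clock: 13.35
eef_pos: [612.4, 173.1, 165.1]
eef_rot: [-3.14, 0.008, -2.679]
wrist_force: [-0.5, 0.4, -0.9]
finger_gap: 49.1
finger_force: 0.0
clock: 14.25
eef_pos: [471.4, -0.7, 159.4]
eef_rot: [-3.141, -0.001, 2.622]
wrist_force: [0.5, 0.7, 0.1]
finger_gap: 75.2
finger_force: 0.0
shift cm [-7.000e-02 -1.000e-02  1.086e+01] roll 0.04 (alt -35.96 ) j6 -1.13 yaw 150.2
```

View pics/w6.png

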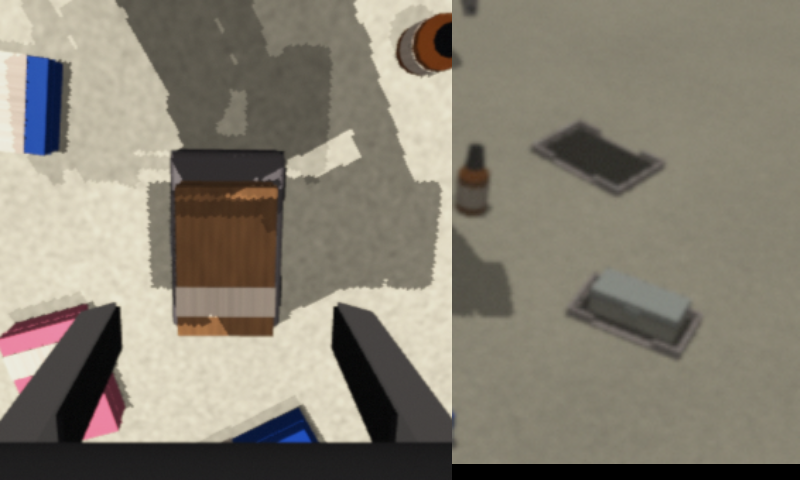

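The cover box lies flat in its tray (crop (640,305)). The carton is centred between the fingers, aligned, with crop corners (176,185) (277,185) (272,335) (177,335).

```bash
python3 - <<'E'
from h import *
import pickle
w=pickle.load(open("w6.pkl","rb")); a=pickle.load(open("w1.pkl","rb"))
G=lambda p:np.array(p)/1.4125+[160,60]; F=lambda p:np.array(p)/5+[280,122]
P=np.array([onz(w,G(p),62) for p in [(176,185),(277,185),(272,335),(177,335)]]); print(P.mean(0), np.linalg.norm(P-np.roll(P,1,0),axis=1))
for p,q in zip([(103,120),(365,137),(327,535),(70,520)],[(176,185),(277,185),(272,335),(177,335)]): print(tri(a,F(p),w,G(q)))
E
python3 -m creep '[[0.6,[0,0,4],0],[0.6,[0,0,7],0],[0.6,[0,0,9.2],0],[0.6,[0,0,10.2],0],[0.6,[0,0,10.7],0],[0.6,[0,0,10.8],0],[0.4,[0,0,10.8],0],[0.25,[0,0,10.8],0],[0.1,[0,0,10.8],0],[0,[0,0,10.8],0],[-0.2,[0,0,10.8],0],[-0.2,[0,0,10.8],0]]' 20
```

```text
[4.71087282e+02 7.15349510e-02 6.20000000e+01] [79.15903592 49.37091911 79.1585377  50.05684749]
(array([425.88846362,  -2.65884204,  50.70951554]), np.float64(0.8249930971869108))
(array([450.36802391,  42.06652248,  56.54025978]), np.float64(0.8480817127282139))
(array([517.43837824,   2.84256474,  63.72013607]), np.float64(2.164208481991274))
(array([494.12752503, -42.59869293,  58.45872227]), np.float64(0.6449513191412283))
clock: 15.55
eef_pos: [471.8, -0.8, 52.4]
eef_rot: [3.141, 0.001, 2.619]
wrist_force: [-1.4, -0.6, 6.3]
finger_gap: 49.9
finger_force: 20.0
```

```bash
python3 -m creep '[[-0.2,[0,0,-0.5],0],[-0.2,[0,0,-2],0],[-0.2,[0,0,-5],0],[-0.2,[0,0,-8.5],0],[-0.2,[2,3,-10],-1],[-0.2,[5,6.3,-10],-2.5],[-0.2,[8,10,-10],-4],[-0.2,[11,13.8,-10],-5.5],[-0.2,[14,17.6,-10],-7],[-0.2,[17,21.3,-10],-8.4],[-0.2,[18.6,23.4,-10],-8.4],[-0.2,[18.6,23.4,-10],-8.4]]' 25
python3 -m creep '[[-0.2,[0,0,0],0],[-0.2,[0,0,0],0]]'
python3 - <<'E'
from h import *
go([427.3,295.3,21],11.9)
cv2.imwrite("pics/w7.png",manip.camera("scene")[150:350,240:500,::-1].repeat(3,0).repeat(3,1))
E
```

```text
clock: 16.75
eef_pos: [426.3, 297.5, 151.8]
eef_rot: [3.141, -0.0, -2.928]
wrist_force: [-0.6, -0.4, -1.1]
finger_gap: 49.8
finger_force: 25.0
clock: 16.95
eef_pos: [427.4, 294.1, 151.9]
eef_rot: [-3.141, -0.0, -2.932]
wrist_force: [-0.1, -0.7, -1.9]
finger_gap: 49.7
finger_force: 25.0
shift cm [-0.02  0.13 13.09] roll 0.02 (alt -35.98 ) j6 -1.25 yaw -168.0
```

View pics/w7.png

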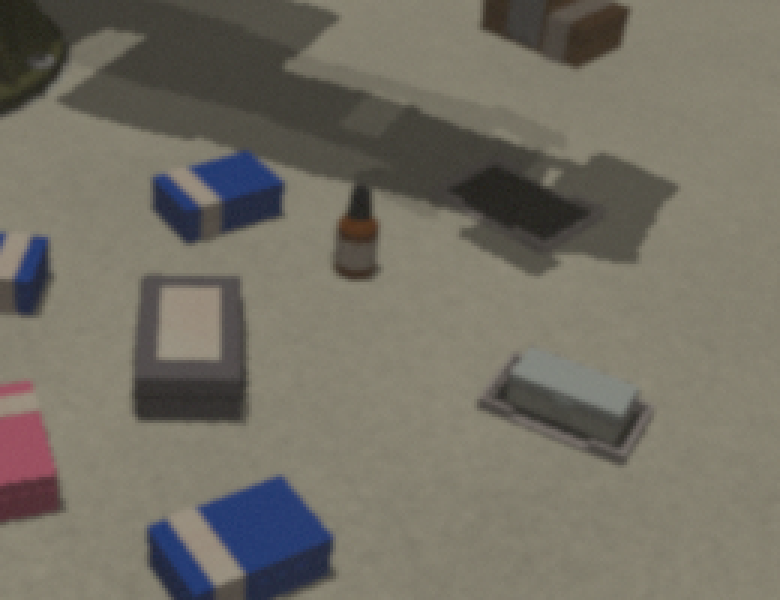

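The carton is held level near its tray, and the slide box is now free at crop (190,345). Lowering the carton.

```bash
python3 -m creep '[[-0.2,[0,0.1,4],0],[-0.2,[0,0.1,8],0],[-0.2,[0,0.1,10.5],0],[-0.2,[0,0.1,12],0],[-0.2,[0,0.1,12.6],0],[-0.2,[0,0.1,12.7],0],[-0.2,[0,0.1,12.8],0],[-0.2,[0,0.1,12.8],0],[-0.2,[0,0.1,12.8],0],[-0.2,[0,0.1,12.8],0]]'; python3 -m creep '[[-0.2,[0,0,0.05],0],[-0.2,[0,0,0.1],0],[-0.2,[0,0,0.1],0],[-0.2,[0,0,0.1],0]]'; python3 -m creep '[[-0.2,[0,0,0.05],0],[-0.2,[0,0,0.05],0],[-0.2,[0,0,0.05],0]]'
```

```text
clock: 18.0
eef_pos: [427.3, 296.0, 24.4]
eef_rot: [3.141, 0.001, -2.932]
wrist_force: [-0.3, -0.1, -2.5]
finger_gap: 49.7
finger_force: 25.0
clock: 18.4
eef_pos: [427.1, 295.8, 22.9]
eef_rot: [-3.142, -0.0, -2.932]
wrist_force: [0.3, 0.8, -1.7]
finger_gap: 50.0
finger_force: 25.0
clock: 18.7
eef_pos: [427.1, 295.8, 22.4]
eef_rot: [-3.142, -0.0, -2.932]
wrist_force: [0.1, 0.6, -0.3]
finger_gap: 49.8
finger_force: 25.0
```

```bash
python3 -m creep '[[-0.2,[0,0,0.05],0],[-0.2,[0,0,0.05],0],[-0.2,[0,0,0.05],0]]'; python3 -m creep '[[-0.2,[0,0,0.05],0],[-0.2,[0,0,0.05],0],[-0.2,[0,0,0.05],0]]'
```

```text
clock: 19.0
eef_pos: [427.1, 295.9, 21.9]
eef_rot: [3.142, -0.0, -2.932]
wrist_force: [-0.2, 0.8, -2.5]
finger_gap: 49.7
finger_force: 25.0
clock: 19.3
eef_pos: [427.2, 295.9, 21.5]
eef_rot: [3.142, 0.0, -2.932]
wrist_force: [-0.2, -0.5, -1.2]
finger_gap: 49.7
finger_force: 25.0
```

```bash
python3 -m creep '[[-0.2,[0,0,0.05],0],[-0.2,[0,0,0.05],0],[-0.2,[0,0,0.05],0]]'; python3 -m creep '[[-0.2,[0,0,0.05],0],[-0.2,[0,0,0.05],0],[-0.2,[0,0,0.05],0]]'
```

```text
clock: 19.6
eef_pos: [427.2, 295.9, 21.4]
eef_rot: [3.142, 0.0, -2.932]
wrist_force: [-3.0, -1.7, 5.1]
finger_gap: 49.6
finger_force: 25.0
clock: 19.9
eef_pos: [427.2, 295.9, 21.4]
eef_rot: [3.142, 0.0, -2.932]
wrist_force: [-5.4, -4.5, 13.6]
finger_gap: 49.4
finger_force: 25.0
```

```bash
python3 -m creep '[[0,[0,0,-0.1],0],[0.15,[0,0,-0.1],0],[0.25,[0,0,-0.1],0],[0.35,[0,0,-0.1],0],[0.4,[0,0,-0.1],0],[0.4,[0,0,-0.1],0],[0.4,[0,0,-2],0],[0.4,[0,0,-6],0],[0.4,[0,0,-11],0],[0.4,[0,0,-14],0],[0.4,[0,0,-14],0]]'
python3 -m creep '[[0.4,[0.3,-4,0],1.4],[0.6,[0.6,-8,0],2.8],[0.75,[0.9,-12,0],4.2],[0.75,[1.2,-16,0],5.6],[0.75,[1.5,-21,0],7],[0.75,[1.8,-26,0],8.5],[0.75,[2.1,-29.7,0],8.5],[0.75,[2.1,-29.7,0],8.5],[0.75,[2.1,-29.7,0],8.5],[0.75,[2.1,-29.7,0],8.5]]'
python3 - <<'E'
from h import *
import pickle
c=cam("wrist"); a=manip.camera("wrist")[60:400,160:480,::-1]
b=manip.camera("scene")[150:350,350:500,::-1]
cv2.imwrite("pics/w8.png",np.hstack([cv2.resize(a,(452,480)),cv2.resize(b,(348,480))]))
pickle.dump(c,open("w8.pkl","wb"))
go([468.5,0.5,17],149.5)
E
```

```text
clock: 21.0
eef_pos: [428.6, 296.7, 164.7]
eef_rot: [3.139, 0.007, -2.932]
wrist_force: [-0.3, 0.5, -0.1]
finger_gap: 65.6
finger_force: 0.0
clock: 22.0
eef_pos: [468.2, 1.8, 160.0]
eef_rot: [-3.141, -0.001, 2.611]
wrist_force: [-0.3, 0.6, -0.1]
finger_gap: 82.5
finger_force: 0.0
shift cm [-0.09 -0.12 14.32] roll 0.03 (alt -35.97 ) j6 -1.11 yaw 149.6
```

View pics/w8.png

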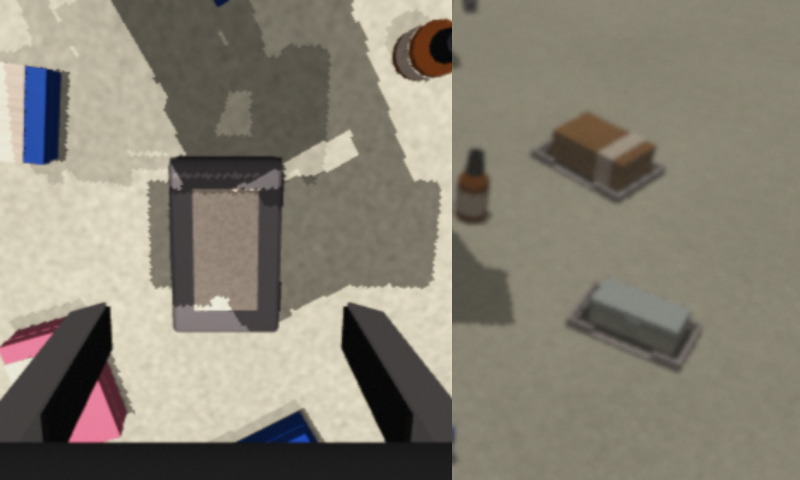

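Carton and cover box are flat in their trays. The slide box sits centred and aligned between the fingers, with crop corners (171,160) (283,160) (280,330) (173,330).

```bash
python3 - <<'E'
from h import *
import pickle
w=pickle.load(open("w8.pkl","rb"))
G=lambda p:np.array(p)/1.4125+[160,60]
P=np.array([onz(w,G(p),34) for p in [(171,160),(283,160),(280,330),(173,330)]]); print(P.mean(0), np.linalg.norm(P-np.roll(P,1,0),axis=1))
d=np.array([411.7,-305.7])-[468.5,.7]; y=np.radians(149.6)
print("tx",d@[np.cos(y),np.sin(y)],"ty",d@[np.sin(y),-np.cos(y)])
E
python3 -m creep '[[0.75,[0,-0.1,4],0],[0.75,[0,-0.1,8],0],[0.75,[0,-0.1,11],0],[0.75,[0,-0.1,13],0],[0.75,[0,-0.1,13.9],0],[0.75,[0,-0.1,14.1],0],[0.6,[0,-0.1,14.1],0],[0.5,[0,-0.1,14.1],0],[0.4,[0,-0.1,14.1],0],[0.3,[0,-0.1,14.1],0],[0.1,[0,-0.1,14.1],0],[0.1,[0,-0.1,14.1],0]]' 25
```

```text
[468.22305436   3.15907382  34.        ] [97.9972046  59.96315236 98.0058015  62.33213636]
tx -106.05796891575234 ty -293.0169060471858
clock: 23.3
eef_pos: [468.4, 0.2, 20.0]
eef_rot: [3.141, 0.001, 2.61]
wrist_force: [-1.0, 1.3, 6.9]
finger_gap: 61.5
finger_force: 25.0
```

```bash
python3 -m creep '[[0.1,[0,0,-0.5],0],[0.1,[0,0,-2],0],[0.1,[0,0,-5],0],[0.1,[0,0,-8],0.5],[0.1,[0,0,-11],2],[0.1,[-1.5,-4,-11],3.6],[0.1,[-3,-8,-11],5.2],[0.1,[-4.5,-12,-11],6.8],[0.1,[-6,-16.5,-11],8.4],[0.1,[-7.5,-21,-11],10],[0.1,[-9,-25,-11],11.6],[0.1,[-10.6,-29.3,-11],13.2]]'
python3 -m creep '[[0.1,[0,0,0],1.6],[0.1,[0,0,0],3.2],[0.1,[0,0,0],4.8],[0.1,[0,0,0],6.4],[0.1,[0,0,0],8],[0.1,[0,0,0],9.6],[0.1,[0,0,0],11],[0.1,[0,0,0],11.5],[0.1,[0,0,0],11.5],[0.1,[0,0,0],11.5]]'
python3 - <<'E'
from h import *
go([411.7,-305.7,20],25.9)
cv2.imwrite("pics/s9.png",manip.camera("scene")[:,:,::-1])
E
```

```text
clock: 24.5
eef_pos: [409.9, -307.8, 129.7]
eef_rot: [-3.141, -0.0, 1.452]
wrist_force: [0.9, 0.7, -1.2]
finger_gap: 61.9
finger_force: 25.0
clock: 25.5
eef_pos: [410.7, -306.1, 129.5]
eef_rot: [-3.141, 0.0, 0.456]
wrist_force: [-0.6, -0.4, -1.6]
finger_gap: 62.1
finger_force: 25.0
shift cm [1.100e-01 1.000e-02 1.095e+01] roll 0.04 (alt -35.96 ) j6 0.4 yaw 26.1
```

View pics/s9.png

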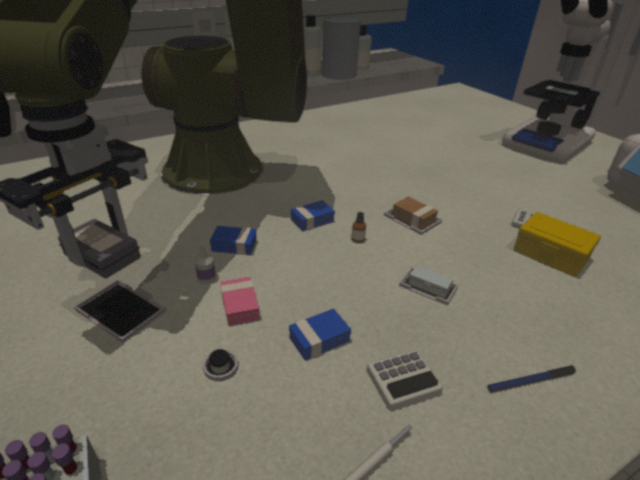

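The slide box is held over its tray (120,308), and everything else is in place. Lowering it.

```bash
python3 -m creep '[[0.1,[0.1,0,3],0],[0.1,[0.1,0,6],0],[0.1,[0.1,0,8.5],0],[0.1,[0.1,0,9.7],0],[0.1,[0.1,0,10.1],0],[0.1,[0.1,0,10.2],0],[0.1,[0.1,0,10.3],0],[0.1,[0.1,0,10.3],0],[0.1,[0.1,0,10.3],0],[0.1,[0.1,0,10.3],0]]'; python3 -m creep '[[0.1,[0,0,0.05],0],[0.1,[0,0,0.1],0],[0.1,[0,0,0.1],0],[0.1,[0,0,0.1],0]]'; python3 -m creep '[[0.1,[0,0,0.05],0],[0.1,[0,0,0.05],0],[0.1,[0,0,0.05],0]]'; python3 -m creep '[[0.1,[0,0,0.05],0],[0.1,[0,0,0.05],0],[0.1,[0,0,0.05],0]]'
```

```text
clock: 26.55
eef_pos: [411.8, -305.9, 26.9]
eef_rot: [3.141, -0.0, 0.454]
wrist_force: [1.0, 0.2, -1.6]
finger_gap: 61.5
finger_force: 25.0
clock: 26.95
eef_pos: [411.7, -305.7, 25.4]
eef_rot: [-3.142, 0.0, 0.454]
wrist_force: [0.2, -0.2, -1.0]
finger_gap: 62.2
finger_force: 25.0
clock: 27.25
eef_pos: [411.7, -305.7, 24.9]
eef_rot: [-3.142, 0.0, 0.454]
wrist_force: [0.4, -0.0, -1.7]
finger_gap: 62.0
finger_force: 25.0
clock: 27.55
eef_pos: [411.7, -305.7, 24.4]
eef_rot: [3.142, 0.0, 0.454]
wrist_force: [-0.7, 0.4, -1.2]
finger_gap: 61.9
finger_force: 25.0
```

```bash
python3 -m creep '[[0.1,[0,0,0.05],0],[0.1,[0,0,0.1],0],[0.1,[0,0,0.1],0],[0.1,[0,0,0.1],0]]'; python3 -m creep '[[0.1,[0,0,0.05],0],[0.1,[0,0,0.05],0],[0.1,[0,0,0.05],0]]'
```

```text
clock: 27.95
eef_pos: [411.7, -305.7, 23.4]
eef_rot: [-3.142, 0.0, 0.454]
wrist_force: [-1.0, 0.6, -1.9]
finger_gap: 61.7
finger_force: 25.0
clock: 28.25
eef_pos: [411.7, -305.7, 23.1]
eef_rot: [3.141, -0.0, 0.454]
wrist_force: [-0.5, 0.7, 1.9]
finger_gap: 61.8
finger_force: 25.0
```

```bash
python3 -m creep '[[0.1,[0,0,0.05],0],[0.1,[0,0,0.05],0],[0.1,[0,0,0.05],0]]'; python3 -m creep '[[0.25,[0,0,0],0],[0.35,[0,0,0],0],[0.5,[0,0,0],0],[0.6,[0,0,-0.1],0],[0.65,[0,0,-0.1],0],[0.65,[0,0,-0.1],0],[0.65,[0,0,-2],0],[0.65,[0,0,-6],0],[0.65,[0,0,-11],0],[0.65,[0,0,-15],0],[0.65,[0,0,-15],0],[0.65,[0,0,-15],0]]'
python3 - <<'E'
from h import *
a=manip.camera("scene")[190:390,60:480,::-1]; b=manip.camera("top")[160:320,150:490,::-1]
cv2.imwrite("pics/end.png",np.vstack([cv2.resize(a,(600,286)),cv2.resize(b,(600,282))]))
E
```

```text
clock: 28.55
eef_pos: [411.7, -305.7, 23.0]
eef_rot: [3.141, -0.0, 0.454]
wrist_force: [-3.3, 4.0, 9.8]
finger_gap: 61.9
finger_force: 25.0
clock: 29.75
eef_pos: [411.7, -305.7, 172.6]
eef_rot: [3.141, -0.0, 0.454]
wrist_force: [0.2, 0.1, -0.6]
finger_gap: 77.4
finger_force: 0.0
```

View pics/end.png

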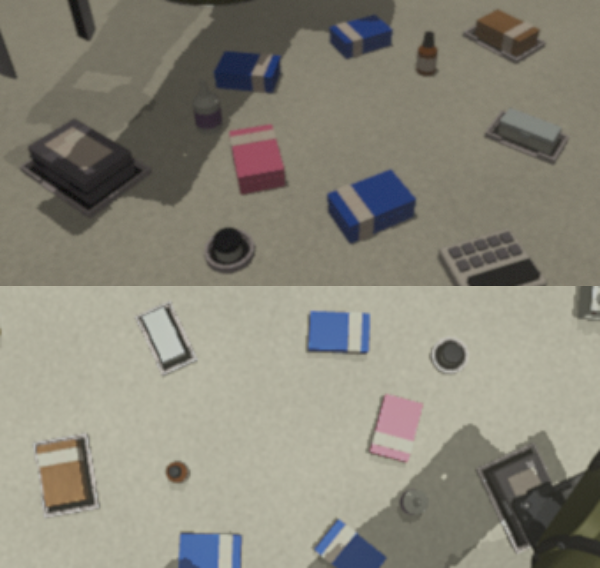

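All four pieces lie flat in their trays, both bottles are standing, and the gripper is clear.

```bash
python3 -c "from cell import manip; print(manip.sign_off())"
```

```text
the job is handed in; nothing more can be done
None
```

The pot, cover-glass box, carton and slide box were moved in that order, each set down flat in its own tray, with both bottles left standing, and the job was handed in at about 30 s on the robot's clock.

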